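Lock the rotary work stand with its sliding bar

ROBOT

A 6-joint arm with a two-finger parallel gripper is mounted at the origin on the work surface; the furniture and walls round the work are solid. World frame = base frame: x ahead of the robot, y to its left, z up, the work surface at z = 0. Lengths are in m, angles in rad, forces in N, time in s.
With the tool pointing down it reaches from about 0.225 to 0.875 m from the base axis. Payload 3.4 kg.
Tool frame: the origin (TCP) lies between the finger pads; the fingertips stand 19 mm ahead of it and the grasp point (between the pads) is the TCP; z points along the fingers, y is the line along which they close (so a half turn about z gives the same grasp; the last joint's range is limited). The gripper opens to 85 mm and grips with 20 to 120 N. Pads are 22 mm wide; open, the fingers measure 114 mm over their backs; the gripper's body (76 mm by 85 mm) begins 54 mm behind the grasp point. The pads swing forward as they close: fully open they stand 13 mm farther back than shut.
Start: joints at [-1.269, 0.276, 1.505, -0, 1.361, -0.121], TCP at [0.236, -0.524, 0.25] pointing down, gripper open.
Joint ranges: [-2.89, 2.89], [-0.75, 2.08], [0.22, 2.7], [-1.18, 4.32], [0.11, 2.71], [-2.7, 2.7]. Speed limits (rad/s): [2.57, 2.57, 3.14, 3.14, 3.14, 3.14].

INTERFACE

Orientations are given as a unit quaternion [w, x, y, z].
In Python, from rig import get_state, imaging, ticket gives the robot as it stands. The module is installed in compiled form; this text tells all that it offers.
- The arm moves only by the shell command python3 -m inch 'ROWS' [FORCE]. ROWS is JSON, a list of rows, each an object with "claw": the opening, from -1 (shut) to 1 (fully open); "travel": the shift along the world's x, y, z in units of 200 mm (1.0 is 200 mm), a list of three; "turn": the turn about the world's z in units of 180 degrees (1.0 is 180 degrees). A call has 1 to 5 rows; each row is the pose to reach, as a shift and turn from the pose commanded when the call began, turning the shorter way round; what a row does not reach only later rows make up. A row lasts 1/10 s, in which the tool goes at most 50 mm and 8.59 degrees, less where a joint would pass 70% of its speed; a pose out of reach is approached as far as the arm can. A call with a number of a shift or a turn outside -1 to 1 is refused whole. A call with a gripper value outside its range is refused whole. The fingers move at their own pace and stop on an object; FORCE is the grip in N (left out, the last holds). Time passes only in rows, so rows that repeat a pose let the fingers close. It gives the time, the measured TCP pose, the force, the opening and the grip force at its end, in the units of the state.
- get_state(): the state, without advancing time (a new reading comes with each control period).
- imaging.get_image(name): name is "scene" or "top"; returns the picture (400x640x3 uint8, red, green, blue); there is no depth.
- imaging.camera_params(name): a dict with "camera_matrix" (3x3 intrinsics, pixels), "cam_to_world" (4x4, takes a point from camera to world coordinates). Camera axes: x right, y down, z forward; pixel columns grow to the right and rows downward; lengths in m; the calibration is good to about 2 mm. A picture is of the moment at which its call begins. camera_params takes no time and is no camera call.
- ticket.sign_off(): hands the job in; it is judged then, once.
The state is a dict: "clock": time; "qpos": joint angles; "qd": joint speeds; "effort": joint torques, N m; "position": TCP position; "ee_rot": TCP orientation; "contact_force": force on the tool from outside, world axes, zero at the start; "moment": the same for the moment, N m; "width": finger opening in m; "gripper_force": force on a finger pad.
Only numpy, scipy, OpenCV 4.12 (cv2) and the standard library are available. Lean on these libraries where they do the work, as an engineer would, in place of code of your own. Each camera call takes 0.05 s, during which the arm holds its last target. There are 200 camera calls.

TASK

Lock the small rotary work stand on the bench. Nudge the red-capped upright pin round with a fingertip until the slot across the blue disc lines up with the steel bar, then push the bar by its orange end plate through the disc and into the keeper, fully home against the guide. Only push, and gently: grip and lift nothing, leave the screwdriver, the tape measure and the round tin where they are, and finish with the hand clear.

Things in the scene. Friction and masses are not known exactly. Their poses are not given: they have to be found in the camera images.
- lock_stand: Rotary work stand fixed to the bench: grey base plate 8 mm thick, 100 mm wide (x) from its y = -58 to +70 mm and 50 mm wide from y = -240 to -58 mm. Origin: on the bench surface, on the disc's vertical axis. z up; its +y is the way the bar must slide (roughly the robot's left), its +x points roughly away from the robot.
- guide (a point): Centre of the roof of the aluminium guide, 37 mm above the bench. The guide is a tunnel at stand y = -90 to -48 mm, before the disc; an equal one, the keeper, is at y = +46 to +66 mm, behind it. Both are 39 mm wide outside, 19 mm inside, floor 15 mm and roof underside 32 mm above the bench.
- index_disc (a joint): Disc angle (rad) about the stand's z, growing counter-clockwise from above; limits -0.35, 3.49. Starts 0.5 to 2.64. A 20 mm slot runs across the disc (flared to 26 mm at its mouths). It lies along the bar at 0 (pin on the stand's +x side) and at 3.1416 (pin on -x side); either will do. Disc radius 40 mm, blue top 30 mm above the bench. Stays where left: friction 0.06 N m, no detent.
- turn_pin (a point): Centre of the top of the red-capped upright pin on the disc, 70 mm above the bench, 28 mm from the disc's axis, at angle index_disc from the stand's +x. Pin 12 mm in diameter from 30 to 58 mm above the bench, cap 16 mm in diameter from 58 to 70 mm.
- lock_bar: Steel locking bar, 16 mm wide, 14 mm high, 150 mm long, its last 12 mm tapering to a 10 mm nose, loose in the guide. Origin: middle of the nose, at the underside, 15 mm above the bench; +y along the bar to the disc. The nose starts at stand y = -66 to -50 mm; fully home it is at y = +60 mm, the end plate against the guide. About 0.3 kg; 2 to 5 N push it.
- bar_head (a point): Middle of the rear face (to be pushed) of the bar's orange end plate, 40 mm above the bench, 160 mm behind the nose. The plate is 34 mm wide, 10 mm thick along the bar, from 15 to 55 mm above the bench. Behind it is only the low bed (15 mm high, 24 mm wide).
- screwdriver: Bystander: yellow-handled screwdriver lying on the bench, 150 mm long, 20 mm thick; origin at the centre of its underside. Leave it alone.
- tape: Bystander: red tape measure standing on the bench, 37 x 73 x 62 mm; origin at the centre of its underside. Leave it alone.
- tin: Bystander: round yellow tin, 44 mm in diameter, 20 mm high; origin at the centre of its underside. Leave it alone.

How it is judged:
On the way, in this order (a step that is already met when the one before it is completed fails the run):
1. the disc's slot is in line with the bar (within 0.2 rad) while the bar is still clear of the disc ((value of joint index_disc between -0.2 and 0.2 rad or value of joint index_disc between 2.9416 and 3.3416 rad) and y of lock_bar in the frame of lock_stand below -0.036 m), for 0.2 s.
2. the bar is pushed through the disc, fully home (y of lock_bar in the frame of lock_stand above 0.057 m), for 0.2 s.
At the end, for the whole second after the job is handed in: The bar lies at rest in the stand, through the slot of the disc and in the keeper, pushed to within 3 mm of its stop (nose at least 57 mm past the disc's axis), the slot within 0.12 rad of the bar's line (y of lock_bar in the frame of lock_stand above 0.057 m and (value of joint index_disc between -0.12 and 0.12 rad or value of joint index_disc between 3.0216 and 3.2616 rad) and height (world z) of lock_bar below 0.02 m and linear speed of lock_bar below 0.01 m/s and angular speed of lock_bar below 0.1 rad/s); the robot touches nothing.
It fails at once if the bar is lifted more than 12 mm or tipped more than 0.35 rad (height (world z) of lock_bar above 0.027 m or angle between lock_bar's own z axis and vertical above 0.35 rad).
It fails at once if the hand presses on the stand or its disc with more than 40 N (contact force between the fingers and lock_stand above 40 N).
It fails at once if the hand presses on the bar with more than 60 N (contact force between the fingers and lock_bar above 60 N).
It fails at once if the screwdriver, tape measure or tin is moved more than 20 mm (distance of any of screwdriver, tape, tin from where it was at the start of the episode above 0.02 m).
It also fails if it takes over 61 s, if anything falls off the work surface, if the arm or the gripper's body presses on something with over 40 N, if the wrist force passes 120 N, or if a joint passes its speed limit or range.

## Working session

There is one attempt and no reset: what is moved stays moved. The work goes in short steps, Python scripts to look and compute and a shell command to move; the robot and the scene stay as the last step left them, time stands still between calls to the robot, and variables do not carry over. Pictures are saved under pics/ and viewed, at most 10 in all, crops included, and the job is handed in when it is done.

```bash
mkdir -p pics; python3 - <<'E'
from rig import get_state, imaging
import cv2
for n in("scene","top"):
    cv2.imwrite(f"pics/{n}0.png",imaging.get_image(n)[:,:,::-1])
    p=imaging.camera_params(n);print(n,p["camera_matrix"],p["cam_to_world"])
s=get_state();print(s["position"],s["ee_rot"],s["width"],s["clock"])
E
```

```text
scene [[392.1742847    0.         322.31287246]
 [  0.         392.1742847  200.62157339]
 [  0.           0.           1.        ]] [[-0.89551905 -0.29294972  0.33500164  0.20484334]
 [-0.44494142  0.6038229  -0.66138116  0.56213887]
 [-0.00853023 -0.74133553 -0.67108037  0.64013491]
 [ 0.          0.          0.          1.        ]]
top [[437.42719909   0.         320.90508221]
 [  0.         437.42719909 198.65363556]
 [  0.           0.           1.        ]] [[ 9.00450618e-04 -9.97150683e-01  7.54301333e-02  4.15196312e-01]
 [-9.99594904e-01 -3.04326389e-03 -2.82977998e-02  4.40597431e-02]
 [ 2.84467242e-02 -7.53740961e-02 -9.96749482e-01  9.55318171e-01]
 [ 0.00000000e+00  0.00000000e+00  0.00000000e+00  1.00000000e+00]]
[ 0.23577623 -0.52397749  0.2495312 ] [-7.99612299e-04  9.77739505e-01  2.09820906e-01 -9.45893127e-05] 0.08524542174361925 0.1
```

View pics/top0.png

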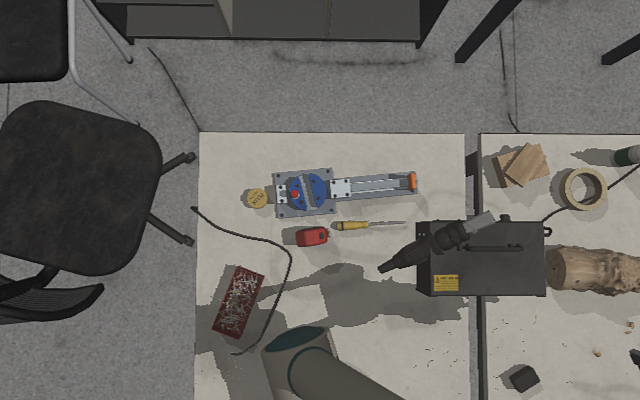

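View pics/scene0.png

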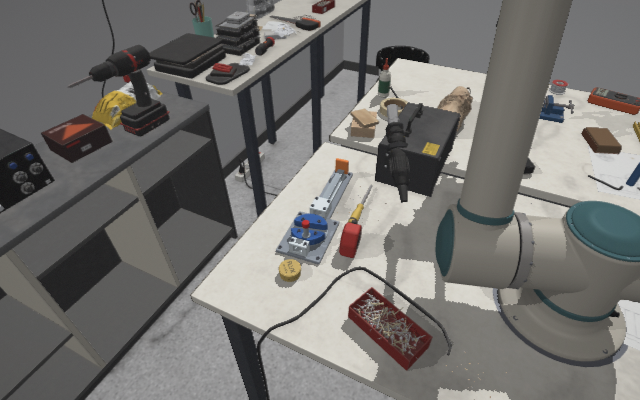

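The top view shows the stand with the disc at about (307,191), the red pin cap near (295,194), the orange end plate near (412,181), the tin at (256,198), the tape at (312,236) and the screwdriver at (365,225). A black toolbox stands at (480,258). Next I'll zoom in and measure.

```bash
cat > h.py <<'E'
import numpy as np,cv2
from rig import get_state, imaging
def ray(n,u,v,z):
    p=imaging.camera_params(n);K=np.array(p["camera_matrix"]);T=np.array(p["cam_to_world"])
    d=T[:3,:3]@np.linalg.inv(K)@[u,v,1];c=T[:3,3];return c+d*(z-c[2])/d[2]
def proj(n,P):
    p=imaging.camera_params(n);K=np.array(p["camera_matrix"]);T=np.linalg.inv(np.array(p["cam_to_world"]))
    q=K@(T[:3,:3]@np.asarray(P)+T[:3,3]);return q[:2]/q[2]
def blobs(n,img,lo,hi,box):
    h=cv2.cvtColor(img,cv2.COLOR_RGB2HSV);m=cv2.inRange(h,lo,hi);k=np.zeros_like(m);a,b,c,d=box;k[b:d,a:c]=m[b:d,a:c]
    N,_,st,ce=cv2.connectedComponentsWithStats(k);return [(st[i][:5].tolist(),ce[i].round(2).tolist()) for i in range(1,N) if st[i][4]>8]
E
python3 - <<'E'
from h import *
im=cv2.imread("pics/top0.png")
cv2.imwrite("pics/top0z.png",cv2.resize(im[155:255,235:435],None,fx=4,fy=4,interpolation=cv2.INTER_CUBIC))
r=im[:,:,::-1].copy();B=(235,155,435,255)
print("blue",blobs("top",r,(100,120,60),(125,255,255),B))
print("red",blobs("top",r,(0,170,100),(6,255,255),B), blobs("top",r,(172,150,100),(180,255,255),B))
print("orange",blobs("top",r,(7,170,100),(18,255,255),B))
im=cv2.imread("pics/scene0.png")
cv2.imwrite("pics/scene0z.png",cv2.resize(im[145:285,265:405],None,fx=4,fy=4,interpolation=cv2.INTER_CUBIC))
for u,v,z in [(415,220,.2),(415,295,.15),(548,220,.15),(378,268,.2)]: print(u,v,ray("top",u,v,z).round(3))
E
```

```text
blue [([309, 174, 17, 33, 319], [317.75, 188.78]), ([289, 177, 17, 33, 224], [297.6, 194.19])]
red [([292, 190, 6, 7, 24], [294.58, 193.38])] []
orange [([411, 173, 4, 10, 12], [413.17, 176.92])]
415 220 [ 0.436 -0.141  0.2  ]
415 295 [ 0.3   -0.151  0.15 ]
548 220 [ 0.437 -0.403  0.15 ]
378 268 [ 0.353 -0.076  0.2  ]
```

View pics/top0z.png

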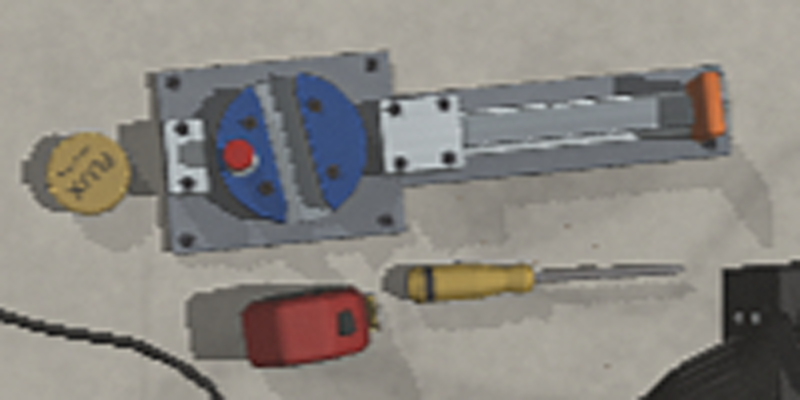

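View pics/scene0z.png

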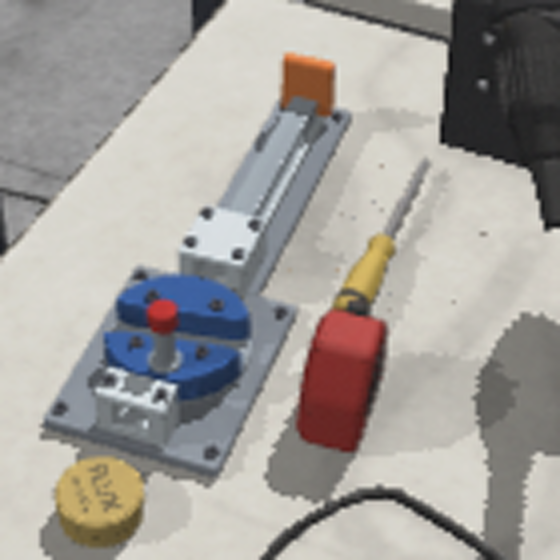

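```bash
cat > fit.py <<'E'
from h import *
from scipy.optimize import least_squares
C=[("top",(50,70,8),(150,73)),("top",(50,-58,8),(388,50)),("top",(-50,-58,8),(407,230)),("top",(-50,70,8),(165,254)),("top",(25,-240,8),(722,65)),("top",(-25,-240,8),(730,152)),
("top",(19.5,-48,37),(380,100)),("top",(19.5,-90,37),(460,93)),("top",(-19.5,-90,37),(465,168)),("top",(-19.5,-48,37),(385,177)),
("scene",(50,70,8),(40,428)),("scene",(-50,70,8),(215,480)),("scene",(-50,-58,8),(298,305)),("scene",(50,-58,8),(135,268)),("scene",(-25,-240,8),(350,112))]
px={"top":(235,155),"scene":(265,145)}
pix=lambda n,c:(np.array(c)+.5)/4-.5+px[n]
def W(p,P):
    c,s=np.cos(p[2]),np.sin(p[2]);P=np.array(P)/1000;return np.array([p[0]+c*P[0]-s*P[1],p[1]+s*P[0]+c*P[1],P[2]])
def res(p): return np.concatenate([proj(n,W(p,P))-pix(n,c) for n,P,c in C])
r=least_squares(res,[.55,.08,0],loss="soft_l1")
E
python3 - <<'E'
from fit import *
p=r.x;print(p,res(p).round(1))
np.save("p.npy",p)
c,s=np.cos(p[2]),np.sin(p[2])
def loc(w): d=w[:2]-p[:2];return np.array([c*d[0]+s*d[1],-s*d[0]+c*d[1]])*1000
for n,cc,z in [("top",(238,152),.07),("scene",(161,308),.07),("top",(714,72),.055),("top",(722,137),.055),("top",(697,72),.055),("scene",(287,55),.055),("scene",(335,61),.055),("top",(90,170),.02),("top",(400,270),.01),("top",(730,265),.15)]:
    w=ray(n,*pix(n,cc),z);l=loc(w);print(n,cc,w.round(4),l.round(1),np.hypot(*l).round(1),np.degrees(np.arctan2(l[1],l[0])).round(1))
for P in [(0,0,30),(28,0,70),(0,-230,40)]: print(P,W(p,P).round(4))
E
```

```text
[0.50004583 0.04722965 0.10154198] [ 0.7  0.1 -0.4  0.2 -0.4  0.7  1.2  0.6 -0.4 -0.2  0.3  0.6 -0.9  0.4
 -1.2  0.2 -0.5 -0.3 -0.3 -0.6 -0.3 -1.8  0.2 -2.  -0.4  0.1 -0.1 -1.1
  0.1 -0.5]
top (238, 152) [0.4943 0.0733 0.07  ] [-3.1 26.5] 26.7 96.6
scene (161, 308) [0.4931 0.0732 0.07  ] [-4.3 26.5] 26.9 99.2
top (714, 72) [ 0.5384 -0.174   0.055 ] [  15.7 -224. ] 224.5 -86.0
top (722, 137) [ 0.5043 -0.1777  0.055 ] [ -18.5 -224.2] 224.9 -94.7
top (697, 72) [ 0.5383 -0.1651  0.055 ] [  16.6 -215.1] 215.7 -85.6
scene (287, 55) [ 0.5357 -0.1722  0.055 ] [  13.2 -221.9] 222.3 -86.6
scene (335, 61) [ 0.5059 -0.1795  0.055 ] [ -17.2 -226.2] 226.8 -94.3
top (90, 170) [0.4888 0.1539 0.02  ] [ -0.3 107.2] 107.2 90.2
top (400, 270) [ 0.436  -0.0125  0.01  ] [-69.8 -52.9] 87.6 -142.8
top (730, 265) [ 0.4354 -0.1571  0.15  ] [ -85.  -196.7] 214.3 -113.4
(0, 0, 30) [0.5    0.0472 0.03  ]
(28, 0, 70) [0.5279 0.0501 0.07  ]
(0, -230, 40) [ 0.5234 -0.1816  0.04  ]
```

```bash
python3 - <<'E'
from h import *
p=np.load("p.npy")
def tri(a,b):
    f=lambda X:np.r_[proj("top",X)-a,proj("scene",X)-b]
    from scipy.optimize import least_squares
    r=least_squares(f,[.4,-.2,.1]);return r.x.round(3),r.fun.round(1)
print(tri((379,269),(404,200)),tri((448,292),(425,163)),tri((495,216),(392,105)))
for z in(0,.062):print("tape",ray("top",312,236,z).round(3))
def W(x,y):
    c,s=np.cos(p[2]),np.sin(p[2]);return p[:2]+np.array([c*x-s*y,s*x+c*y])/1000
for k in range(90,186,10):
    t=np.radians(k);q=W(28*np.cos(t)+19*np.sin(t),28*np.sin(t)-19*np.cos(t));print(k,q.round(4),"yaw",k-90+5.8)
print("start",W(26,31))
E
```

```text
(array([ 0.337, -0.102,  0.049]), array([ 0.2,  0.6, -0.7,  0. ])) (array([ 0.308, -0.232,  0.075]), array([-1.9, -6.7,  8.2, -0.2])) (array([ 0.444, -0.297,  0.164]), array([-0., -0.,  0.,  0.]))
tape [0.406 0.036 0.   ]
tape [0.407 0.037 0.062]
90 [0.5161 0.077 ] yaw 5.8
100 [0.5107 0.0793] yaw 15.8
110 [0.505  0.0807] yaw 25.8
120 [0.4991 0.0811] yaw 35.8
130 [0.4932 0.0804] yaw 45.8
140 [0.4876 0.0787] yaw 55.8
150 [0.4823 0.076 ] yaw 65.8
160 [0.4776 0.0725] yaw 75.8
170 [0.4735 0.0682] yaw 85.8
180 [0.4703 0.0633] yaw 95.8
start [0.52276951 0.08070553]
```

```bash

python3 -m inch '[{"claw":-1,"travel":[0,0,0.3],"turn":0},{"claw":-1,"travel":[0.4,0.85,0.3],"turn":-0.06},{"claw":-1,"travel":[0.4,0.85,0.3],"turn":-0.06},{"claw":-1,"travel":[0.4,0.85,0.3],"turn":-0.06},{"claw":-1,"travel":[0.4,0.85,0.3],"turn":-0.06}]' 20
python3 -m inch '[{"claw":-1,"travel":[0.4,1,0],"turn":0},{"claw":-1,"travel":[0.4,1,0],"turn":0},{"claw":-1,"travel":[0.4,1,0],"turn":0},{"claw":-1,"travel":[0.4,1,0],"turn":0},{"claw":-1,"travel":[0.4,1,0],"turn":0}]'
python3 -m inch '[{"claw":-1,"travel":[0.4,0.9,0],"turn":0},{"claw":-1,"travel":[0.4,0.9,0],"turn":0},{"claw":-1,"travel":[0.4,0.9,0],"turn":0},{"claw":-1,"travel":[0.4,0.9,0],"turn":0},{"claw":-1,"travel":[0.4,0.9,0],"turn":0}]'
```

```text
clock: 0.6
position: [0.3164, -0.3516, 0.3102]
ee_rot: [-0.001, 0.993, 0.117, 0.0]
contact_force: [1.2, 0.3, -0.9]
width: 0.0123
gripper_force: 0.0
clock: 1.1
position: [0.3964, -0.1501, 0.3102]
ee_rot: [-0.001, 0.993, 0.119, 0.0]
contact_force: [0.5, -1.0, 0.6]
width: -0.0
gripper_force: 0.0
clock: 1.6
position: [0.4773, 0.0307, 0.3097]
ee_rot: [-0.002, 0.993, 0.12, 0.0]
contact_force: [-0.6, -0.7, -0.1]
width: 0.0
gripper_force: 0.0
```

```bash

python3 -m inch '[{"claw":-1,"travel":[0.23,0.25,-0.1],"turn":0},{"claw":-1,"travel":[0.23,0.25,-0.1],"turn":0},{"claw":-1,"travel":[0.23,0.25,-0.85],"turn":0},{"claw":-1,"travel":[0.23,0.25,-0.85],"turn":0},{"claw":-1,"travel":[0.23,0.25,-0.85],"turn":0}]'
python3 -m inch '[{"claw":-1,"travel":[0,0,-0.2],"turn":0},{"claw":-1,"travel":[0,0,-0.2],"turn":0},{"claw":-1,"travel":[0,0,-0.2],"turn":0}]'
python3 - <<'E'
from h import *
a=imaging.get_image("scene")[145:285,265:405,::-1];b=imaging.get_image("top")[130:270,235:375,::-1]
cv2.imwrite("pics/c1.png",cv2.resize(np.hstack([a,b]),None,fx=2.85,fy=2.85,interpolation=cv2.INTER_CUBIC))
E
```

```text
clock: 2.1
position: [0.5217, 0.0749, 0.1388]
ee_rot: [0.0, 0.993, 0.117, 0.0]
contact_force: [0.6, 0.5, -0.8]
width: -0.0004
gripper_force: 0.0
clock: 2.4
position: [0.522, 0.0749, 0.1005]
ee_rot: [0.0, 0.993, 0.117, -0.001]
contact_force: [0.5, -0.1, 0.9]
width: -0.0003
gripper_force: 0.0
```

View pics/c1.png

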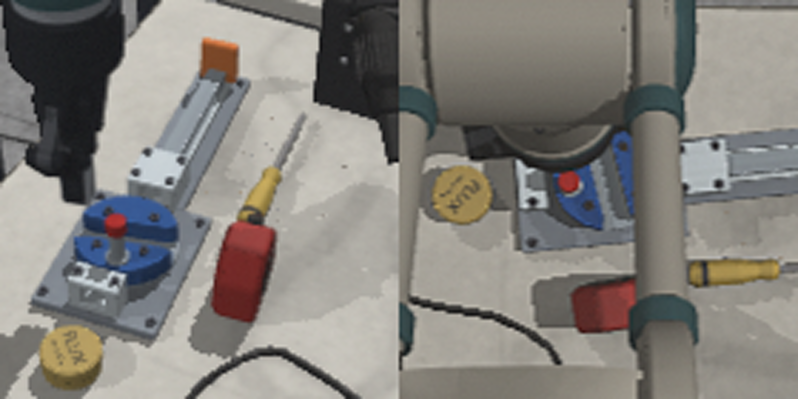

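The hand hangs beside the pin on its far side: in the scene crop the tip is near (77,200) and the cap near (116,225). Nothing has been touched. Next I lower it and nudge the pin round.

```bash

python3 -m inch '[{"claw":-1,"travel":[0,0.025,-0.09],"turn":0},{"claw":-1,"travel":[0,0.025,-0.18],"turn":0},{"claw":-1,"travel":[0,0.025,-0.18],"turn":0}]'
python3 -m inch '[{"claw":-1,"travel":[-0.02,0,0],"turn":0},{"claw":-1,"travel":[-0.035,0,0],"turn":0},{"claw":-1,"travel":[-0.05,0,0],"turn":0},{"claw":-1,"travel":[-0.05,0,0],"turn":0}]'
python3 - <<'E'
from h import *
cv2.imwrite("pics/c2.png",cv2.resize(imaging.get_image("scene")[165:255,265:365,::-1],None,fx=5,fy=5,interpolation=cv2.INTER_CUBIC))
E
```

```text
clock: 2.8
position: [0.5221, 0.0805, 0.065]
ee_rot: [0.0, 0.993, 0.117, 0.0]
contact_force: [0.3, 0.2, 0.8]
width: 0.0001
gripper_force: 0.0
clock: 3.2
position: [0.5117, 0.0806, 0.0651]
ee_rot: [0.0, 0.993, 0.117, 0.0]
contact_force: [0.4, 0.6, -0.5]
width: 0.0004
gripper_force: 0.0
```

View pics/c2.png

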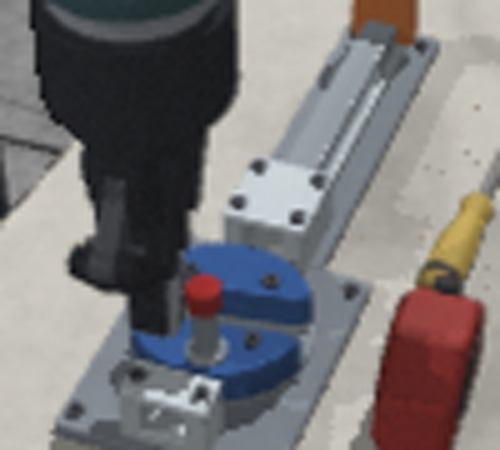

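```bash

python3 -m inch '[{"claw":-1,"travel":[-0.02,0,0],"turn":0.04},{"claw":-1,"travel":[-0.035,0.001,0],"turn":0.068},{"claw":-1,"travel":[-0.05,0.002,0],"turn":0.096},{"claw":-1,"travel":[-0.065,0.003,0],"turn":0.124},{"claw":-1,"travel":[-0.08,0.002,0],"turn":0.152}]'
python3 - <<'E'
from h import *
im=imaging.get_image("scene");B=(285,190,345,245)
b=blobs("scene",im,(0,150,70),(6,255,255),B)+blobs("scene",im,(172,150,70),(180,255,255),B);print(b)
E
```

```text
clock: 3.75
position: [0.4973, 0.0822, 0.0649]
ee_rot: [-0.0, 0.937, 0.35, 0.002]
contact_force: [1.8, 3.4, 0.5]
width: 0.0002
gripper_force: 1.8
[([308, 223, 6, 5, 13], [310.77, 225.85]), ([340, 228, 5, 17, 48], [342.83, 238.02])]
```

```bash

python3 -m inch '[{"claw":-1,"travel":[-0.015,-0.002,0],"turn":0.028},{"claw":-1,"travel":[-0.029,-0.006,0],"turn":0.056},{"claw":-1,"travel":[-0.043,-0.011,0],"turn":0.084},{"claw":-1,"travel":[-0.056,-0.017,0],"turn":0.112},{"claw":-1,"travel":[-0.069,-0.025,0],"turn":0.14}]'
python3 -m inch '[{"claw":-1,"travel":[-0.012,-0.008,0],"turn":0.028},{"claw":-1,"travel":[-0.024,-0.018,0],"turn":0.056},{"claw":-1,"travel":[-0.034,-0.028,0],"turn":0.084},{"claw":-1,"travel":[-0.044,-0.039,0],"turn":0.112},{"claw":-1,"travel":[-0.053,-0.051,0],"turn":0.14}]'
python3 - <<'E'
from h import *
cv2.imwrite("pics/c3.png",cv2.resize(imaging.get_image("scene")[165:255,265:365,::-1],None,fx=5,fy=5,interpolation=cv2.INTER_CUBIC))
E
```

```text
clock: 4.3
position: [0.4822, 0.077, 0.0647]
ee_rot: [-0.001, 0.838, 0.545, 0.001]
contact_force: [-1.1, 4.3, 2.2]
width: 0.0
gripper_force: 1.8
clock: 4.8
position: [0.4709, 0.0665, 0.0645]
ee_rot: [-0.001, 0.699, 0.715, 0.0]
contact_force: [-0.3, 3.3, 1.9]
width: -0.0001
gripper_force: 1.6
```

View pics/c3.png

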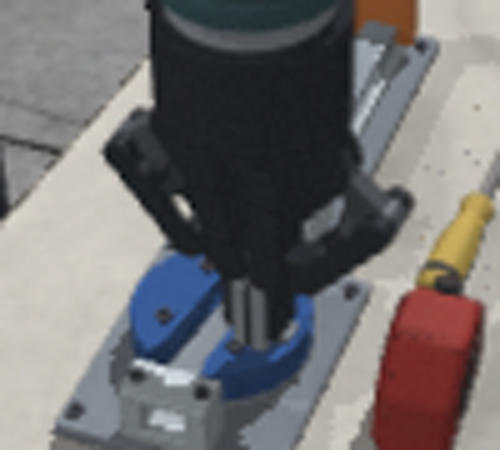

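The finger is behind the pin and hides it. The slot runs toward the keeper and is nearly aligned, so I push the last few degrees, then back off and measure.

```bash

python3 -m inch '[{"claw":-1,"travel":[-0.004,-0.008,0],"turn":0.015},{"claw":-1,"travel":[-0.007,-0.016,0],"turn":0.025},{"claw":-1,"travel":[-0.007,-0.016,0],"turn":0.025}]'
python3 -m inch '[{"claw":-1,"travel":[0.01,0.06,0],"turn":0},{"claw":-1,"travel":[0.01,0.06,0.25],"turn":0},{"claw":-1,"travel":[0.01,0.06,0.7],"turn":0},{"claw":-1,"travel":[0.01,0.06,0.7],"turn":0},{"claw":-1,"travel":[0.01,0.06,0.7],"turn":0}]'
python3 -m inch '[{"claw":-1,"travel":[0.2,-0.8,0],"turn":0},{"claw":-1,"travel":[0.2,-0.8,0],"turn":0},{"claw":-1,"travel":[0.2,-0.8,0],"turn":0},{"claw":-1,"travel":[0.2,-0.8,0],"turn":0}]'
python3 -m inch '[{"claw":-1,"travel":[0.1,-0.8,0],"turn":0},{"claw":-1,"travel":[0.1,-0.8,0],"turn":0},{"claw":-1,"travel":[0.1,-0.8,0],"turn":0},{"claw":-1,"travel":[0.1,-0.8,0],"turn":0}]'
python3 - <<'E'
from h import *
a=imaging.get_image("scene")[145:265,265:385,::-1];b=imaging.get_image("top")[150:270,255:375,::-1]
cv2.imwrite("pics/c4.png",cv2.resize(np.hstack([a,b]),None,fx=3.3,fy=3.3,interpolation=cv2.INTER_CUBIC))
E
```

```text
clock: 5.15
position: [0.4693, 0.0628, 0.0643]
ee_rot: [-0.001, 0.672, 0.74, -0.0]
contact_force: [-2.2, 1.5, 0.8]
width: 0.0005
gripper_force: 1.2
clock: 5.65
position: [0.4768, 0.0751, 0.2103]
ee_rot: [0.005, 0.672, 0.741, 0.005]
contact_force: [0.2, 0.2, -0.7]
width: 0.0003
gripper_force: 0.0
clock: 6.05
position: [0.5138, -0.0895, 0.2036]
ee_rot: [0.001, 0.673, 0.74, -0.001]
contact_force: [0.2, 0.9, 1.0]
width: 0.0001
gripper_force: 0.0
clock: 6.45
position: [0.5332, -0.25, 0.2032]
ee_rot: [0.001, 0.673, 0.74, -0.001]
contact_force: [0.6, -0.0, 0.1]
width: 0.0003
gripper_force: 0.0
```

View pics/c4.png

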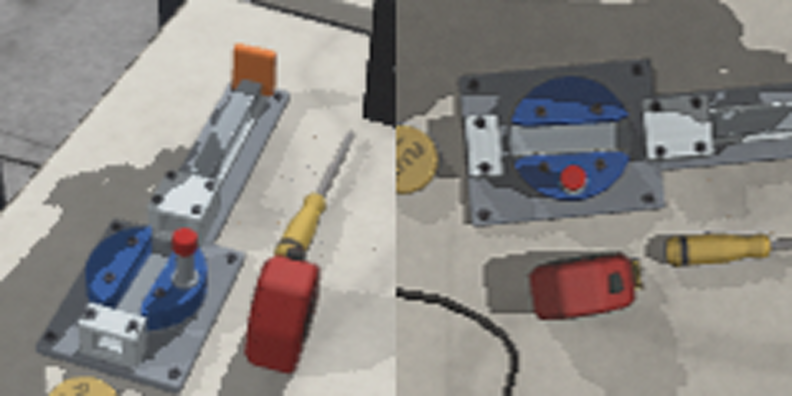

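The pin now stands on the near side, at about (572,177) in the top crop, and the slot runs nearly along the bar. I'll work out its exact angle.

```bash
python3 - <<'E'
from h import *
p=np.load("p.npy");c,s=np.cos(p[2]),np.sin(p[2])
for n,box in (("top",(300,195,318,212)),("scene",(310,205,330,228))):
    im=imaging.get_image(n);b=[x for lo,hi in (((0,150,70),(6,255,255)),((174,150,70),(180,255,255))) for x in blobs(n,im,lo,hi,box)];print(b)
    for _,ce in b:
        w=ray(n,*ce,.066);d=w[:2]-p[:2];l=np.array([c*d[0]+s*d[1],-s*d[0]+c*d[1]])*1000;print(n,l.round(1),np.degrees(np.arctan2(l[1],l[0]))%360)
    # fit blue half outlines: slot edge direction
    h=cv2.cvtColor(im,cv2.COLOR_RGB2HSV)
    if n=="top":
        m=cv2.inRange(h,(100,110,30),(125,255,255));P=[]
        for u in range(294,322):
            col=np.where(m[165:215,u])[0]+165
            g=np.where(np.diff(col)>5)[0]
            if len(g): P.append((u,col[g[0]],col[g[0]+1]))
        P=np.array(P);print(P.tolist())
        for j in(1,2):
            a,b0=np.polyfit(P[:,0],P[:,j],1);w1=ray(n,294,a*294+b0,.03);w2=ray(n,320,a*320+b0,.03);d=w1-w2;print("slot yaw rel",np.degrees(np.arctan2(d[1],d[0])-p[2]))
E
```

```text
[([305, 201, 7, 7, 36], [308.22, 203.67])]
top [-28.    0.3] 179.48415987542705
[[294, 187, 198], [295, 187, 198], [296, 187, 197], [297, 187, 197], [298, 187, 197], [299, 187, 197], [300, 187, 197], [301, 187, 197], [302, 187, 197], [303, 187, 197], [304, 187, 197], [305, 187, 197], [306, 187, 197], [307, 187, 197], [308, 187, 197], [309, 187, 197], [310, 187, 197], [311, 186, 197], [312, 186, 197], [313, 186, 197], [314, 186, 196], [315, 186, 196], [316, 186, 196], [317, 186, 196], [318, 186, 196], [319, 186, 196], [320, 186, 196], [321, 186, 196]]
slot yaw rel 87.34756650102527
slot yaw rel 87.69652158137869
[([318, 214, 6, 8, 41], [320.44, 217.61])]
scene [-28.6   0.9] 178.24247072934736
```

The disc is within about 2° of the bar's line. Next I lower the hand behind the orange plate.

```bash

python3 -m inch '[{"claw":-1,"travel":[-0.03,0.2,0],"turn":0},{"claw":-1,"travel":[-0.03,0.2,-0.25],"turn":0},{"claw":-1,"travel":[-0.03,0.2,-0.5],"turn":0},{"claw":-1,"travel":[-0.03,0.2,-0.65],"turn":0},{"claw":-1,"travel":[-0.03,0.2,-0.65],"turn":0}]'
python3 -m inch '[{"claw":-1,"travel":[0,0,-0.07],"turn":0},{"claw":-1,"travel":[0,0,-0.14],"turn":0},{"claw":-1,"travel":[0,0,-0.14],"turn":0}]'
python3 - <<'E'
from h import *
cv2.imwrite("pics/c5.png",cv2.resize(imaging.get_image("scene")[125:225,305:405,::-1],None,fx=4,fy=4,interpolation=cv2.INTER_CUBIC))
E
```

```text
clock: 7.15
position: [0.5225, -0.2011, 0.0704]
ee_rot: [-0.005, 0.67, 0.742, -0.001]
contact_force: [0.4, 0.1, 0.6]
width: -0.0001
gripper_force: 0.0
clock: 7.45
position: [0.526, -0.204, 0.0468]
ee_rot: [-0.0, 0.671, 0.742, 0.0]
contact_force: [1.3, 0.6, 0.2]
width: -0.0002
gripper_force: 0.0
```

View pics/c5.png

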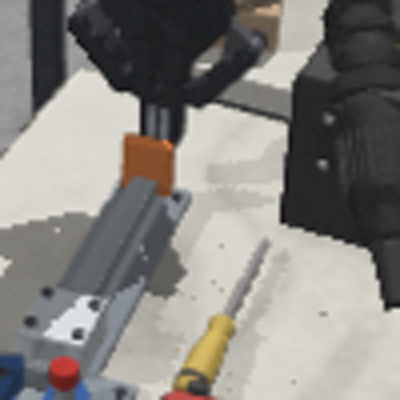

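The fingertips stand centred behind the orange plate, at about (157,120) with the plate at (149,163). Next I push gently.

```bash

python3 -m inch '[{"claw":-1,"travel":[-0.002,0.025,0],"turn":0},{"claw":-1,"travel":[-0.005,0.05,0],"turn":0},{"claw":-1,"travel":[-0.007,0.07,0],"turn":0},{"claw":-1,"travel":[-0.009,0.09,0],"turn":0},{"claw":-1,"travel":[-0.011,0.11,0],"turn":0}]'
python3 -m inch '[{"claw":-1,"travel":[-0.002,0.02,0],"turn":0},{"claw":-1,"travel":[-0.004,0.04,0],"turn":0},{"claw":-1,"travel":[-0.006,0.06,0],"turn":0},{"claw":-1,"travel":[-0.008,0.08,0],"turn":0},{"claw":-1,"travel":[-0.01,0.1,0],"turn":0}]'
python3 -m inch '[{"claw":-1,"travel":[-0.002,0.02,0],"turn":0},{"claw":-1,"travel":[-0.004,0.04,0],"turn":0},{"claw":-1,"travel":[-0.006,0.06,0],"turn":0},{"claw":-1,"travel":[-0.008,0.08,0],"turn":0},{"claw":-1,"travel":[-0.01,0.1,0],"turn":0}]'
```

```text
clock: 8.0
position: [0.5249, -0.1842, 0.0472]
ee_rot: [0.002, 0.671, 0.742, -0.0]
contact_force: [-0.3, -4.0, 3.4]
width: 0.0001
gripper_force: 2.0
clock: 8.5
position: [0.5219, -0.1631, 0.0463]
ee_rot: [0.0, 0.671, 0.741, 0.0]
contact_force: [1.0, -4.5, 3.6]
width: -0.0003
gripper_force: 2.1
clock: 9.0
position: [0.5198, -0.143, 0.0463]
ee_rot: [-0.0, 0.671, 0.741, -0.0]
contact_force: [-0.1, -5.1, 3.1]
width: -0.0002
gripper_force: 2.2
```

```bash

python3 -m inch '[{"claw":-1,"travel":[-0.002,0.02,0],"turn":0},{"claw":-1,"travel":[-0.004,0.04,0],"turn":0},{"claw":-1,"travel":[-0.006,0.06,0],"turn":0},{"claw":-1,"travel":[-0.008,0.08,0],"turn":0},{"claw":-1,"travel":[-0.01,0.1,0],"turn":0}]'
python3 -m inch '[{"claw":-1,"travel":[-0.002,0.02,0],"turn":0},{"claw":-1,"travel":[-0.004,0.04,0],"turn":0},{"claw":-1,"travel":[-0.006,0.06,0],"turn":0},{"claw":-1,"travel":[-0.008,0.08,0],"turn":0},{"claw":-1,"travel":[-0.01,0.1,0],"turn":0}]'
python3 -m inch '[{"claw":-1,"travel":[-0.002,0.02,0],"turn":0},{"claw":-1,"travel":[-0.004,0.04,0],"turn":0},{"claw":-1,"travel":[-0.006,0.06,0],"turn":0},{"claw":-1,"travel":[-0.008,0.08,0],"turn":0},{"claw":-1,"travel":[-0.01,0.1,0],"turn":0}]'
```

```text
clock: 9.5
position: [0.5178, -0.123, 0.0463]
ee_rot: [-0.0, 0.671, 0.741, 0.0]
contact_force: [0.5, -4.3, 3.3]
width: 0.0001
gripper_force: 2.1
clock: 10.0
position: [0.5158, -0.103, 0.0463]
ee_rot: [-0.0, 0.671, 0.741, 0.0]
contact_force: [0.1, -3.6, 3.5]
width: -0.0002
gripper_force: 2.1
clock: 10.5
position: [0.5138, -0.083, 0.0463]
ee_rot: [-0.0, 0.671, 0.741, -0.0]
contact_force: [1.3, -4.1, 2.3]
width: 0.0002
gripper_force: 2.0
```

```bash

python3 -m inch '[{"claw":-1,"travel":[-0.002,0.015,0],"turn":0},{"claw":-1,"travel":[-0.003,0.03,0],"turn":0},{"claw":-1,"travel":[-0.005,0.045,0],"turn":0},{"claw":-1,"travel":[-0.006,0.06,0],"turn":0},{"claw":-1,"travel":[-0.007,0.07,0],"turn":0}]'
python3 -m inch '[{"claw":-1,"travel":[0,0.005,0],"turn":0},{"claw":-1,"travel":[-0.001,0.01,0],"turn":0},{"claw":-1,"travel":[-0.001,0.015,0],"turn":0},{"claw":-1,"travel":[-0.002,0.02,0],"turn":0}]'
```

```text
clock: 11.0
position: [0.5124, -0.0691, 0.0463]
ee_rot: [-0.0, 0.671, 0.741, -0.0]
contact_force: [0.2, -3.6, 2.6]
width: 0.0001
gripper_force: 2.0
clock: 11.4
position: [0.5121, -0.0654, 0.0463]
ee_rot: [0.0, 0.671, 0.741, 0.0]
contact_force: [1.1, -4.1, 2.0]
width: -0.0006
gripper_force: 1.9
```

```bash

python3 -m inch '[{"claw":-1,"travel":[0,0.005,0],"turn":0},{"claw":-1,"travel":[-0.001,0.01,0],"turn":0}]'
```

```text
clock: 11.6
position: [0.5121, -0.0645, 0.0463]
ee_rot: [0.001, 0.671, 0.742, -0.001]
contact_force: [-0.0, -9.2, 1.0]
width: -0.0001
gripper_force: 5.1
```

```bash

python3 -m inch '[{"claw":-1,"travel":[0,0.003,0],"turn":0},{"claw":-1,"travel":[0,0.005,0],"turn":0},{"claw":-1,"travel":[0,0.005,0],"turn":0}]'
```

```text
clock: 11.9
position: [0.5121, -0.0645, 0.0463]
ee_rot: [0.001, 0.67, 0.742, -0.001]
contact_force: [0.3, -11.8, 1.6]
width: -0.0001
gripper_force: 5.5
```

The tool position no longer changes while the force climbs, so the plate is against its stop. I back off, lift clear and check.

```bash

python3 -m inch '[{"claw":-1,"travel":[0.005,-0.05,0],"turn":0},{"claw":-1,"travel":[0.01,-0.15,0],"turn":0},{"claw":-1,"travel":[0.01,-0.15,0.25],"turn":0},{"claw":-1,"travel":[0.01,-0.15,0.75],"turn":0},{"claw":-1,"travel":[0.01,-0.15,0.75],"turn":0}]'
python3 -m inch '[{"claw":-1,"travel":[0.1,-0.8,0.2],"turn":0},{"claw":-1,"travel":[0.1,-0.8,0.2],"turn":0},{"claw":-1,"travel":[0.1,-0.8,0.2],"turn":0},{"claw":-1,"travel":[0.1,-0.8,0.2],"turn":0},{"claw":-1,"travel":[0.1,-0.8,0.2],"turn":0}]'
python3 - <<'E'
from h import *
a=imaging.get_image("scene")[145:265,265:385,::-1];b=imaging.get_image("top")[150:270,255:375,::-1]
cv2.imwrite("pics/c6.png",cv2.resize(np.hstack([a,b]),None,fx=3.3,fy=3.3,interpolation=cv2.INTER_CUBIC))
p=np.load("p.npy");c,s=np.cos(p[2]),np.sin(p[2])
for n,box in (("top",(300,195,318,212)),("scene",(310,205,330,228))):
    im=imaging.get_image(n)
    for _,ce in [x for lo,hi in (((0,150,70),(6,255,255)),((174,150,70),(180,255,255))) for x in blobs(n,im,lo,hi,box)]:
        w=ray(n,*ce,.066);d=w[:2]-p[:2];l=np.array([c*d[0]+s*d[1],-s*d[0]+c*d[1]])*1000;print(n,l.round(1),np.degrees(np.arctan2(l[1],l[0]))%360)
E
```

```text
clock: 12.4
position: [0.5128, -0.0913, 0.1969]
ee_rot: [-0.002, 0.671, 0.741, 0.0]
contact_force: [1.5, -0.4, -0.4]
width: 0.0001
gripper_force: 0.0
clock: 12.9
position: [0.534, -0.2539, 0.2358]
ee_rot: [-0.001, 0.672, 0.74, 0.001]
contact_force: [0.2, 0.4, 0.0]
width: 0.0
gripper_force: 0.0
top [-28.    0.3] 179.48415987542705
scene [-28.6   0.9] 178.24247072934736
```

View pics/c6.png

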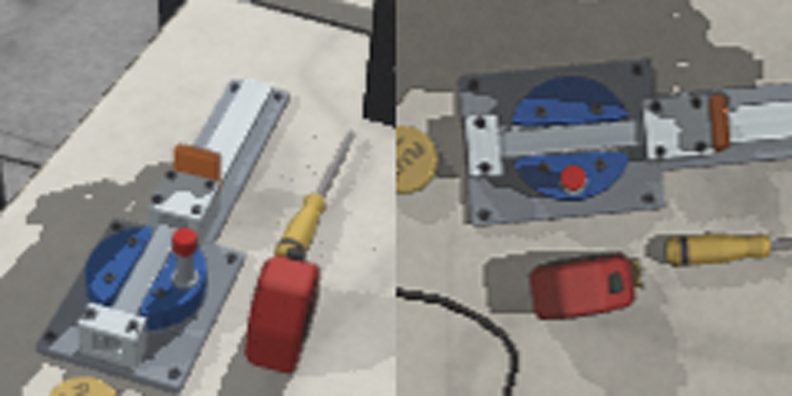

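The bar runs through the disc into the keeper, and its orange plate sits against the guide, at (720,120) in the top crop. The pin is within 2° of the line, the bystanders have not moved and the hand is clear.

```bash
python3 -c "
from rig import ticket
print(ticket.sign_off())"
```

```text
the job is handed in; nothing more can be done
None
```

The stand is locked: I turned the disc into line and pushed the bar fully home against the guide. The bystanders did not move, the hand is clear, and I handed the job in; sign-off returned no verdict.

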